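# Lay the plaster moulding in the cutting cradle and feel it home against the length stop

## Task

Take the long stepped plaster moulding from the board and lay it, without dropping it, rib up in the channel of the wooden cutting cradle. Slide it along the channel until you feel it butt against the length stop, and leave it there, touching the stop. The stop is held only by friction and has been set to a length, so do not shove it out of its setting.

Things in the scene. Friction and masses are not known exactly. Their poses are not given: they have to be found in the camera images.
- moulding_mid (a point): Plaster bar 130 mm long (x axis), ends alike, 0.2-0.4 kg: foot 46 wide, 22 high, with a 24 mm wide rib full length on top, 60 high in all. Point: its centre, 30 above its underside; z up. Grip across the rib, 16-18 mm above this point, so fingertips clear foot and cradle fences. Lies on a dark board. Not it: the same section only 65 mm long; a flat slab without rib.
- channel (a point): Fixed pale wooden cradle, 320 mm long, 106 wide. Point: on the channel floor (12 mm above the dark board), mid-length, on the centre line. x runs along the channel from the open end (160 mm to -x, nearer the robot) towards the stop; z up. Channel 66 wide between two fences 12 thick, 16 high above its floor. The floor is clear from the open end to the stop.
- stop_face (a point): Length stop: brown wooden block across the channel, 64 wide, with steel bar and black knob on top, 67 mm high in all. Point: at floor height on the centre line, in the flat face the moulding's end must meet; axes as the channel's, moulding goes on the -x side. Setting varies: face 30 to 100 mm past channel middle. It slips to +x only above about 14 N; the moulding slides with 1 to 4 N.
There are look-alikes about, which are no part of the job. Leave any pink look-alike of the part that bears moulding_mid alone.

How it is judged:
On the way:
1. the moulding touches the length stop while it lies in the channel (contact force between moulding and length_stop above 0.3 N and z of moulding_mid in the frame of channel below 0.036 m and y of moulding_mid in the frame of channel between -0.015 and 0.015 m).
At the end, for the whole second after the job is handed in: The long stepped moulding has touched the stop (over 0.3 N) and lies at rest on the channel floor between the fences, rib up (within 6 degrees), along the channel (within 12 degrees), its end within 7 mm of the stop's face (x of moulding_mid in the frame of stop_face between -0.072 and -0.06 m and y of moulding_mid in the frame of channel between -0.015 and 0.015 m and z of moulding_mid in the frame of channel between 0.026 and 0.034 m and angle between the x axis of moulding_mid and the x axis of channel, either way round below 0.21 rad and angle between moulding_mid's own z axis and vertical below 0.1 rad and linear speed of moulding below 0.02 m/s).
It fails at once if the length stop is shoved more than 15 mm from its setting (distance of stop_face from where it was at the start of the episode above 0.015 m).
It fails at once if the moulding is dropped (falls free by more than about 25 mm) (linear speed of moulding above 0.7 m/s and contact force between the fingers and moulding below 0.1 N).
It also fails if it takes over 45 s, if anything falls off the work surface, if the arm or the gripper's body presses on something with over 40 N, if the wrist force passes 120 N, or if a joint passes its speed limit or range.

## Robot

A 6-joint arm with a two-finger parallel gripper is mounted at the origin on the work surface. World frame = base frame: x ahead of the robot, y to its left, z up, the work surface at z = 0. Lengths are in m, angles in rad, forces in N, time in s.
With the tool pointing down it reaches from about 0.35 to 0.925 m from the base axis. Payload 6.4 kg.
Tool frame: the origin (TCP) lies at the very end of the fingers, on their centre line; the grasp point (between the pads) lies 19 mm behind it (manip.grip_depth is the distance from the TCP to the grasp point, in m); z points along the fingers, y is the direction in which the jaws open and shut (so a half turn about z gives the same grasp; the last joint's range is limited). The gripper opens to 85 mm and grips with 20 to 120 N. Pads are 22 mm wide; open, the fingers measure 114 mm over their backs; the gripper's body (76 mm by 85 mm) begins 54 mm behind the grasp point. The pads swing forward as they close: fully open they stand 13 mm farther back than shut.
Start: joints at [-1.381, 0.245, 1.558, -0, 1.339, -0.174], TCP at [0.231, -0.607, 0.231] pointing down, gripper open.
Joint ranges: [-3.13, 3.13], [-1.02, 2.26], [0.13, 2.54], [-0.95, 4.09], [0.21, 2.88], [-2.74, 2.74]. Speed limits (rad/s): [2.57, 2.57, 3.14, 3.14, 3.14, 3.14].

## Interface

Orientations are given as a 3x3 rotation matrix whose columns are the frame's x, y, z axes.
In Python, from station import manip, get_image gives the robot as it stands.
- The arm moves only by the shell command python3 -m jog 'ROWS' [OPENING]. ROWS is JSON, a list of rows, each an object with "delta_pos": the shift along the tool's x, y, z in cm, a list of three; "dr": the turn, a rotation vector about the tool's x, y, z in rad, a list of three. A call has 1 to 8 rows; each row is the pose to reach, as a shift and turn from the pose commanded when the call began, along the tool's axes at that moment; what a row does not reach only later rows make up. A row lasts 1/10 s, in which the tool goes at most 50 mm and 8.59 degrees, less where a joint would pass 70% of its speed; a pose out of reach is approached as far as the arm can. A call with a gripper value outside its range is refused whole. OPENING is the gripper's target within -1 to 1 (fully open at 1, half-way at 0, shut at -1), set as the call begins (- or left out, the last holds). The fingers move at their own pace and stop on an object; the grip force is fixed at half the most. Time passes only in rows, so rows that repeat a pose let the fingers close. It gives the time, the measured TCP pose, the force and the opening at its end, in the units of the state.
- manip.sense(): the state, without advancing time (a new reading comes with each control period).
- get_image(name): name is "side" or "top" or "wrist"; returns a dict with "color" (384x512x3 uint8, red, green, blue), "range_z" (384x512 float32, m along the optical axis (not along the pixel's ray), 0 where there is no reading), "fx", "fy", "cx", "cy" (pixels), "k1" (the pictures are not rectified: a ray, as slopes to the right and down, at radius r is drawn at 1 + k1 r^2 times it, then the intrinsics apply), "view" (4x4, takes a point from world to camera coordinates). Camera axes: x right, y down, z forward; pixel columns grow to the right and rows downward; lengths in m; the calibration is good to about 2 mm. A picture is of the moment at which its call begins.
- manip.close_job(): hands the job in, once; it reports no verdict.
The state is a dict: "time": time; "joint_pos": joint angles; "joint_velocities": joint speeds; "effort": joint torques, N m; "ee_pos": TCP position; "tool_rot": TCP orientation; "wrist_force": force on the tool from outside, world axes, zero at the start; "ft_torque": the same for the moment, N m; "gripper_width": finger opening in m.
Only numpy, scipy, OpenCV 4.12 (cv2) and the standard library are available. Lean on these libraries where they do the work, as an engineer would, in place of code of your own. Each camera call takes 0.05 s, during which the arm holds its last target. There are 200 camera calls.

## Working session

There is one attempt and no reset: what is moved stays moved. The work goes in short steps, Python scripts to look and compute and a shell command to move; the robot and the scene stay as the last step left them, time stands still between calls to the robot, and variables do not carry over. Pictures are saved under pics/ and viewed, about 8 in all and at most 12, crops included, and the job is handed in when it is done.

```bash
mkdir -p pics
cat > h.py <<'E'
import numpy as np, cv2
from station import manip, get_image
def snap(name,fn):
    im=get_image(name); cv2.imwrite(f'pics/{fn}.png',im['color'][:,:,::-1]); np.save(f'pics/{fn}.npy',im,allow_pickle=True); return im
def load(fn): return np.load(f'pics/{fn}.npy',allow_pickle=True).item()
def cloud(im):
    h,w=im['range_z'].shape
    u,v=np.meshgrid(np.arange(w),np.arange(h))
    K=np.array([[im['fx'],0,im['cx']],[0,im['fy'],im['cy']],[0,0,1]],float)
    p=cv2.undistortPoints(np.stack([u,v],-1).reshape(-1,1,2).astype(float),K,np.array([im['k1'],0,0,0,0],float)).reshape(h,w,2)
    z=im['range_z']; c=np.dstack([p[...,0]*z,p[...,1]*z,z,np.ones_like(z)])
    W=(c@np.linalg.inv(im['view']).T)[...,:3]; W[z==0]=np.nan
    return W
E
python3 - <<'E'
from h import *
a=snap('top','top1'); b=snap('side','side1')
print(np.linalg.inv(a['view']).round(3), manip.sense()['time'],manip.sense()['tool_rot'])
E
```

```text
[[ 0.002 -0.999  0.045  0.405]
 [-1.    -0.002 -0.003  0.06 ]
 [ 0.003 -0.045 -0.999  1.04 ]
 [ 0.     0.     0.     1.   ]] 0.1 [[ 9.34552744e-01  3.55824484e-01 -3.25359769e-04]
 [ 3.55824506e-01 -9.34551248e-01  1.69899372e-03]
 [ 3.00478184e-04 -1.70357022e-03 -9.99998504e-01]]
```

View pics/top1.png

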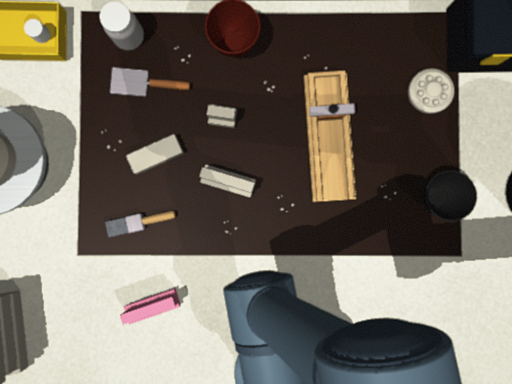

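View pics/side1.png

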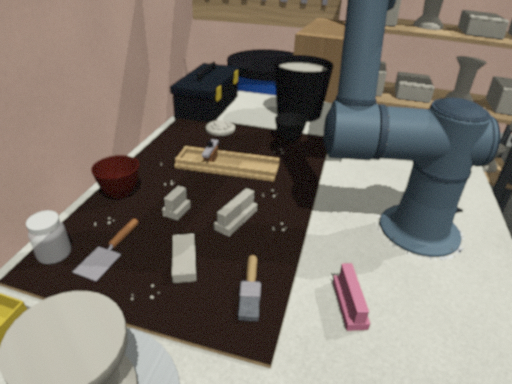

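In the top view the candidates are:
- **(228,181):** long bar with a rib, which is my choice.
- **(222,116):** short stepped piece.
- **(155,154):** flat slab without a rib.
- **(150,305):** pink look-alike, to be left alone.

The cradle is at (331,135), with its stop at (332,109). I'll measure these and check a crop.

Run:
```python
from h import *
im=load('top1'); W=cloud(im)
c=im['color']
A=cv2.resize(c[150:215,185:275],None,fx=5,fy=5,interpolation=cv2.INTER_CUBIC)
B=cv2.resize(c[60:210,290:370],None,fx=4,fy=4,interpolation=cv2.INTER_CUBIC)[:600]
o=np.zeros((600,780,3),np.uint8); o[:A.shape[0],:450]=A; o[:600,455:775]=B
cv2.imwrite('pics/crop1.png',o[:,:,::-1])
def rect(sl,lo,hi,nm):
    P=W[sl].reshape(-1,3); P=P[np.isfinite(P[:,0])&(P[:,2]>lo)&(P[:,2]<hi)]
    r=cv2.minAreaRect(P[:,:2].astype(np.float32)*1000); print(nm,len(P),np.round(r[0],1),np.round(r[1],1),round(r[2],1),'z',np.percentile(P[:,2],[5,50,95]).round(4))
b=W[190:230,300:330]; 
print('board z',np.nanmedian(W[215:235,140:200,2]))
S=np.s_[150:215,185:275]
rect(S,.05,.09,'rib'); rect(S,.015,.09,'all')
C=np.s_[62:210,295:362]
rect(C,.022,.042,'fences'); rect(C,.05,.12,'stop top')
rect(C,.006,.2,'cradle all')
# height map along cradle
for v in range(66,206,4): print(v,[int(1000*x) if np.isfinite(x) else -1 for x in W[v,300:362:3,2]])
```

```text
board z 0.012848357633966634
rib 558 [477.2 123.1] [129.4  24.1] 73.3 z [0.0689 0.0722 0.0749]
all 1340 [475.  118.6] [162.3 225.7] 0.1 z [0.0152 0.0354 0.0743]
fences 4408 [ 590.2 -132.9] [321.2 108.6] 4.0 z [0.0226 0.0256 0.0409]
stop top 551 [ 645.  -129.4] [ 30.4 108.4] 3.3 z [0.0605 0.0731 0.0916]
cradle all 9876 [ 595.4 -131.9] [169.9 377.8] 89.8 z [0.0102 0.0227 0.0648]
66 [13, 13, 14, 12, 12, 12, 15, 13, 14, 12, 11, 12, 12, 10, 12, 12, 11, 9, 11, 13, 14]
70 [13, 12, 12, 13, 9, 12, 14, 13, 15, 13, 10, 14, 10, 13, 10, 10, 15, 12, 13, 11, 11]
74 [12, 11, 13, 40, 41, 41, 40, 38, 37, 39, 37, 37, 40, 34, 40, 21, 12, 16, 9, 12, 13]
78 [15, 15, 25, 41, 39, 26, 27, 24, 25, 25, 26, 24, 22, 26, 39, 22, 15, 8, -1, 8, 12]
82 [9, 10, 26, 39, 40, 25, 21, 22, 26, 23, 26, 22, 25, 24, 42, 40, 9, 13, 9, 16, 11]
86 [10, 12, 24, 39, 42, 27, 25, 26, 23, 25, 26, 24, 24, 21, 43, 39, 10, 14, 13, 13, 11]
90 [7, 12, 23, 40, 40, 22, 25, 26, 23, 24, 26, 26, 24, 27, 41, 40, 13, 11, 10, 13, 16]
94 [12, 9, 19, 40, 37, 24, 23, 26, 19, 23, 26, -1, 26, 24, 42, -1, 11, 12, 15, 14, 13]
98 [9, 12, 26, 36, 40, 24,
[... 1655 characters left out ...]
 [12, 11, 10, 10, 24, 38, 38, 24, 24, 26, 23, 23, 24, 24, 23, 23, 38, 40, 14, 11, 12]
178 [13, 14, 11, 11, 26, 36, 40, 23, 25, 27, 24, 25, 23, 24, 25, 24, 39, 44, 26, 13, 13]
182 [13, 11, 12, 11, 26, 31, 42, 26, 22, 23, 25, 19, 22, 24, 26, 24, 39, 35, 23, 9, 11]
186 [8, 13, 9, 14, 23, 26, 42, 24, 25, 23, 25, 22, 22, 21, 22, 23, 38, 40, 24, 12, 10]
190 [14, 12, 12, 10, 24, 23, 40, 24, 24, 24, 24, 19, 26, 25, 26, 24, 39, 40, 27, 9, 11]
194 [11, 8, 11, 15, 19, 23, 36, 38, 25, 22, 26, 23, 23, 21, 27, 27, 37, 40, 27, 11, 12]
198 [12, 14, 9, 11, 17, 22, 40, 41, 26, 24, 25, 24, 24, 25, 21, 27, 38, 39, 41, 13, 12]
202 [9, 13, 13, 15, 11, 10, 11, 10, 12, 11, 11, 13, 9, 12, 10, 10, 10, 11, 16, 13, 11]
```

View pics/crop1.png

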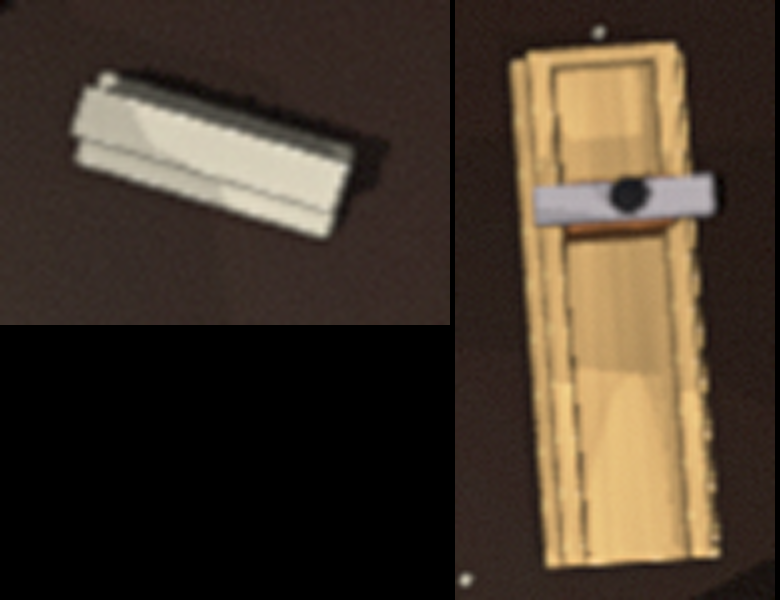

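```bash
cat >> h.py <<'E'
def togo(pos,yaw_deg):
    "delta in tool axes (cm) and rotvec to reach TCP pos, tool down, tool x at yaw"
    from scipy.spatial.transform import Rotation as R
    s=manip.sense(); T=np.array(s['tool_rot']); c,n=np.cos(np.radians(yaw_deg)),np.sin(np.radians(yaw_deg))
    G=np.array([[c,n,0],[n,-c,0],[0,0,-1]])
    print('dpos cm',(T.T@(np.array(pos)-s['ee_pos'])*100).round(2),'dr',R.from_matrix(T.T@G).as_rotvec().round(3))
E
python3 - <<'E'
from h import *
W=cloud(load('top1')); C=W[62:210,295:362].reshape(-1,3); C=C[np.isfinite(C[:,0])]
F=C[(C[:,2]>.036)&(C[:,2]<.045)]; r=cv2.minAreaRect(F[:,:2].astype(np.float32)*1000); print(r)
a=np.radians(4.0 if not 0<r[2]<10 else r[2]); ax=np.array([np.cos(a),np.sin(a)]); pe=np.array([-ax[1],ax[0]]); c0=np.array([.5902,-.1329])
# refine centre line from fence points: inner/outer percentiles
x=(C[:,:2]-c0)@ax; y=(C[:,:2]-c0)@pe
f=(C[:,2]>.036)&(C[:,2]<.045)&(x<0)
for lo in (-.15,-.11,-.07,-.03):
    g=f&(x>lo)&(x<lo+.04); L=y[g&(y>0)];R_=y[g&(y<0)]
    print('fence y',lo,np.percentile(L,[2,50,98]).round(4),np.percentile(R_,[2,50,98]).round(4))
fl=(abs(y)<.045); print('x ends',np.percentile(x[fl&(C[:,2]>.019)&(C[:,2]<.03)],[.5,99.5]))
s=(abs(y)<.028)&(C[:,2]>.03)&(C[:,2]<.066)&(x<.08); print('face pts',s.sum(),np.c_[x,y,C[:,2]][s].round(4)[:40])
t=(C[:,2]>.068)&(C[:,2]<.08); print('bar x',np.percentile(x[t],[3,97]))
for h in (.13,.18,.25):
    m=(W[...,2]>h); v,u=np.where(m); print(h,[(int(u[i]),int(v[i]),W[v[i],u[i]].round(2).tolist()) for i in range(0,len(u),max(1,len(u)//12))])
E
```

```text
((590.4411010742188, -132.99642944335938), (319.63922119140625, 92.89994049072266), 3.961273193359375)
fence y -0.15 [0.0339 0.0394 0.0455] [-0.0457 -0.0376 -0.0318]
fence y -0.11 [0.0338 0.0402 0.0457] [-0.0457 -0.0379 -0.0317]
fence y -0.07 [0.0335 0.04   0.0457] [-0.0464 -0.0386 -0.0318]
fence y -0.03 [0.034  0.0401 0.0456] [-0.0463 -0.0396 -0.0317]
x ends [-0.15941295  0.15254725]
face pts 95 [[ 0.0696 -0.0233  0.0648]
 [ 0.0703  0.0177  0.064 ]
 [ 0.0702  0.0152  0.0635]
 [ 0.0695  0.0132  0.0658]
 [ 0.0697  0.0106  0.0644]
 [ 0.0702  0.005   0.0611]
 [ 0.0689  0.0036  0.0656]
 [ 0.0442  0.0005  0.0657]
 [ 0.044  -0.0019  0.0656]
 [ 0.0438 -0.0042  0.0659]
 [ 0.0438 -0.0068  0.0652]
 [ 0.0435 -0.0091  0.0656]
 [ 0.0426 -0.0237  0.0651]
 [ 0.0423 -0.0259  0.0659]
 [ 0.0438  0.0245  0.0641]
 [ 0.0431  0.02    0.066 ]
 [ 0.0436  0.017   0.0626]
 [ 0.0436  0.0145  0.0622]
 [ 0.0428  0.0126  0.0648]
 [ 0.0425  0.0103  0.0656]
 [ 0.0424  0.0053  0.0646]
 [ 0.0417 -0.0018  0.0653]
 [ 0.0414 -0.0066  0.0652]
 [ 0.0413 -0.0092  0.0646]
 [ 0.0413 -0.0118  0.0638]
 [ 0.041  -0.0192  0.063 
[... 943 characters left out ...]
0.21, 0.07, 0.33]), (295, 330, [0.26, 0.01, 0.55]), (255, 337, [0.19, 0.06, 0.34]), (405, 343, [0.3, -0.06, 0.71]), (334, 350, [0.29, -0.01, 0.69]), (270, 357, [0.16, 0.03, 0.33]), (425, 363, [0.29, -0.07, 0.73]), (368, 370, [0.29, -0.03, 0.73]), (304, 377, [0.22, 0.0, 0.59]), (454, 383, [0.27, -0.09, 0.72])]
0.25 [(262, 270, [0.29, 0.04, 0.25]), (226, 295, [0.25, 0.11, 0.3]), (241, 312, [0.23, 0.08, 0.33]), (254, 323, [0.23, 0.06, 0.39]), (303, 330, [0.27, 0.0, 0.57]), (263, 337, [0.22, 0.04, 0.43]), (413, 343, [0.3, -0.07, 0.72]), (342, 350, [0.29, -0.01, 0.7]), (278, 357, [0.15, 0.02, 0.33]), (433, 363, [0.29, -0.07, 0.73]), (376, 370, [0.29, -0.03, 0.73]), (312, 377, [0.24, -0.0, 0.62])]
```

```bash
python3 -m jog '[{"delta_pos":[48.97,-59.5,3],"dr":[0,0,-0.916]},{"delta_pos":[48.97,-59.5,3],"dr":[0,0,-0.916]},{"delta_pos":[48.97,-59.5,3],"dr":[0,0,-0.916]},{"delta_pos":[48.97,-59.5,3],"dr":[0,0,-0.916]},{"delta_pos":[48.97,-59.5,3],"dr":[0,0,-0.916]},{"delta_pos":[48.97,-59.5,3],"dr":[0,0,-0.916]},{"delta_pos":[48.97,-59.5,3],"dr":[0,0,-0.916]},{"delta_pos":[48.97,-59.5,3],"dr":[0,0,-0.916]}]' 1; python3 -c "
from h import *
togo([.477,.123,.2],73.3)"
```

```text
time: 0.9
ee_pos: [0.3589, -0.2266, 0.2153]
tool_rot: [[0.287, 0.958, 0.0], [0.958, -0.287, 0.0], [0.0, -0.0, -1.0]]
wrist_force: [0.8, -0.3, -1.2]
gripper_width: 0.0855
dpos cm [36.88  1.27  1.54] dr [-0. -0.  0.]
```

```bash
python3 -m jog '[{"delta_pos":[36.9,1.3,1.5],"dr":[0,0,0]},{"delta_pos":[36.9,1.3,1.5],"dr":[0,0,0]},{"delta_pos":[36.9,1.3,1.5],"dr":[0,0,0]},{"delta_pos":[36.9,1.3,1.5],"dr":[0,0,0]},{"delta_pos":[36.9,1.3,1.5],"dr":[0,0,0]},{"delta_pos":[36.9,1.3,1.5],"dr":[0,0,0]},{"delta_pos":[36.9,1.3,1.5],"dr":[0,0,0]},{"delta_pos":[36.9,1.3,1.5],"dr":[0,0,0]}]'; python3 -c "
from h import *
togo([.477,.123,.2],73.3)
im=snap('wrist','w1'); W=cloud(im); P=W.reshape(-1,3); P=P[np.isfinite(P[:,0])&(P[:,2]>.062)&(P[:,2]<.08)&(abs(P[:,0]-.477)<.09)&(abs(P[:,1]-.123)<.09)]
print(len(P),cv2.minAreaRect(P[:,:2].astype(np.float32)*1000),np.median(P[:,2]))"
```

```text
time: 1.7
ee_pos: [0.4772, 0.1246, 0.2002]
tool_rot: [[0.283, 0.959, -0.001], [0.959, -0.283, 0.001], [0.0, -0.001, -1.0]]
wrist_force: [-0.4, -0.8, -0.0]
gripper_width: 0.0852
dpos cm [-0.16  0.03  0.02] dr [-0.001 -0.     0.005]
3824 ((477.71917724609375, 123.71250915527344), (129.98202514648438, 24.041608810424805), 73.24188995361328) 0.07224338108780076
```

View pics/w1.png

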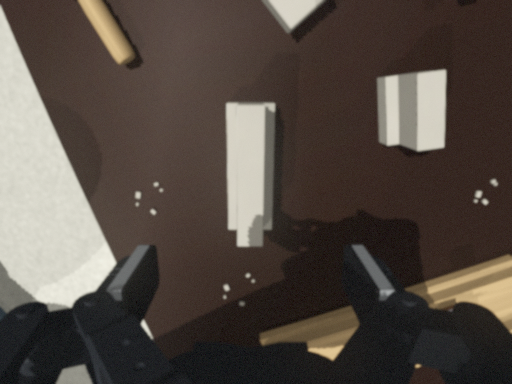

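The wrist view shows the long ribbed bar at (250,172), between the open fingers and agreeing with the top camera to 1 mm. The short piece is at (412,110). Next I descend and grip.

```bash
python3 -m jog '[{"delta_pos":[-0.1,0.1,5],"dr":[0,0,0]},{"delta_pos":[-0.1,0.1,10],"dr":[0,0,0]},{"delta_pos":[-0.1,0.1,13],"dr":[0,0,0]},{"delta_pos":[-0.1,0.1,15],"dr":[0,0,0]},{"delta_pos":[-0.1,0.1,15.9],"dr":[0,0,0]},{"delta_pos":[-0.1,0.1,15.9],"dr":[0,0,0]},{"delta_pos":[-0.1,0.1,15.9],"dr":[0,0,0]}]' && python3 -m jog '[{"delta_pos":[0,0,0],"dr":[0,0,0]},{"delta_pos":[0,0,0],"dr":[0,0,0]},{"delta_pos":[0,0,0],"dr":[0,0,0]},{"delta_pos":[0,0,0],"dr":[0,0,0]},{"delta_pos":[0,0,0],"dr":[0,0,0]},{"delta_pos":[0,0,0],"dr":[0,0,0]},{"delta_pos":[0,0,0],"dr":[0,0,0]},{"delta_pos":[0,0,0],"dr":[0,0,0]}]' -1
```

```text
time: 2.45
ee_pos: [0.4787, 0.1197, 0.0428]
tool_rot: [[0.287, 0.958, 0.002], [0.958, -0.287, -0.0], [0.0, 0.002, -1.0]]
wrist_force: [-0.2, 0.2, -0.0]
gripper_width: 0.0852
time: 3.25
ee_pos: [0.4782, 0.1199, 0.0422]
tool_rot: [[0.287, 0.958, 0.001], [0.958, -0.287, 0.0], [0.0, 0.001, -1.0]]
wrist_force: [-0.9, -0.8, 5.7]
gripper_width: 0.0229
```

```bash
python3 -m jog '[{"delta_pos":[0,0,-1],"dr":[0,0,0]},{"delta_pos":[0,0,-3],"dr":[0,0,0]},{"delta_pos":[0,0,-6],"dr":[0,0,0]},{"delta_pos":[0,0,-9],"dr":[0,0,0]},{"delta_pos":[0,0,-10],"dr":[0,0,0]},{"delta_pos":[0,0,-10],"dr":[0,0,0]}]'; python3 -c "
from h import *
togo([.5263,-.1368,.14],3.96)"
```

```text
time: 3.85
ee_pos: [0.4786, 0.1198, 0.1429]
tool_rot: [[0.287, 0.958, 0.003], [0.958, -0.287, 0.0], [0.001, 0.003, -1.0]]
wrist_force: [-0.6, -0.1, -3.3]
gripper_width: 0.0234
dpos cm [-23.22  11.93   0.3 ] dr [ 0.002 -0.002  1.211]
```

```bash
python3 -m jog '[{"delta_pos":[-1.5,0.8,0],"dr":[0,0,0.08]},{"delta_pos":[-4,2,0],"dr":[0,0,0.2]},{"delta_pos":[-7,3.6,0],"dr":[0,0,0.34]},{"delta_pos":[-10,5.1,0],"dr":[0,0,0.49]},{"delta_pos":[-13,6.7,0],"dr":[0,0,0.64]},{"delta_pos":[-16,8.2,0],"dr":[0,0,0.79]},{"delta_pos":[-19,9.8,0],"dr":[0,0,0.94]},{"delta_pos":[-21,10.8,0],"dr":[0,0,1.06]}]';  python3 -c "
from h import *
togo([.5263,-.1368,.14],3.96)"
```

```text
time: 4.65
ee_pos: [0.5199, -0.1139, 0.1392]
tool_rot: [[0.977, 0.211, -0.004], [0.211, -0.977, 0.001], [-0.003, -0.002, -1.0]]
wrist_force: [-0.1, 0.3, -1.9]
gripper_width: 0.0232
dpos cm [ 0.14  2.38 -0.09] dr [-0.002  0.003  0.144]
```

```bash
python3 -m jog '[{"delta_pos":[0.1,1.2,0],"dr":[0,0,0.08]},{"delta_pos":[0.1,2.2,0],"dr":[0,0,0.147]},{"delta_pos":[0.1,2.4,0],"dr":[0,0,0.147]},{"delta_pos":[0.1,2.4,0],"dr":[0,0,0.147]},{"delta_pos":[0.1,2.4,0],"dr":[0,0,0.147]}]';  python3 - <<'E'
from h import *
togo([.5263,-.1368,.14],3.96); print(manip.sense()['wrist_force'])
im=snap('wrist','w2'); W=cloud(im); snap('side','s2')
P=W.reshape(-1,3); P=P[np.isfinite(P[:,0])]
a=np.radians(3.96); ax=np.array([np.cos(a),np.sin(a)]); pe=np.array([-ax[1],ax[0]]); c0=np.array([.5902,-.1329])
x=(P[:,:2]-c0)@ax; y=(P[:,:2]-c0)@pe; z=P[:,2]
f=(z>.03)&(z<.062)&(abs(y)<.025)&(x>.0)&(x<.08); print('face?',f.sum(),np.percentile(x[f],[2,25,50,75,98]).round(4) if f.any() else '')
g=(z>.02)&(z<.029)&(abs(y)<.025)&(x>.0)&(x<.08); print('floor max x',np.percentile(x[g],[95,99]) if g.any() else '')
for s in(1,-1):
    g=(z>.036)&(z<.046)&(s*y>.025)&(s*y<.06); print('fence',s,g.sum(),np.percentile(y[g],[2,50,98]).round(4) if g.any() else '')
m=(z>.09)&(z<.14)&(abs(y)<.03)&(x>-.15)&(x<.03); print('mould',m.sum(),np.c_[x,y,z][m].min(0).round(4),np.c_[x,y,z][m].max(0).round(4), cv2.minAreaRect(np.c_[x,y][m].astype(np.float32)*1000) if m.any() else '')
E
```

```text
time: 5.15
ee_pos: [0.5266, -0.1347, 0.1406]
tool_rot: [[0.997, 0.074, -0.002], [0.074, -0.997, 0.001], [-0.002, -0.001, -1.0]]
wrist_force: [-0.7, 1.1, -1.7]
gripper_width: 0.0232
dpos cm [-0.04  0.2   0.06] dr [-0.001  0.002  0.005]
[-0.73281372  1.12199549 -1.74149409]
face? 406 [0.0405 0.0406 0.0407 0.0407 0.0409]
floor max x [0.03948885 0.04090773]
fence 1 2232 [0.0339 0.0415 0.0457]
fence -1 2745 [-0.0434 -0.0384 -0.0319]
mould 4176 [-0.1256 -0.0206  0.1115] [0.0056 0.0259 0.1361] ((-59.99177551269531, 2.4291419982910156), (130.97010803222656, 46.270965576171875), 0.4116686284542084)
```

View pics/w2.png

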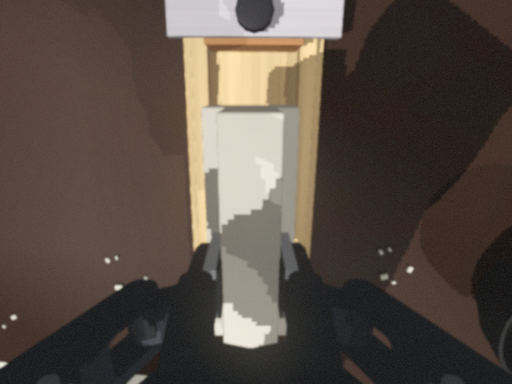

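View pics/s2.png

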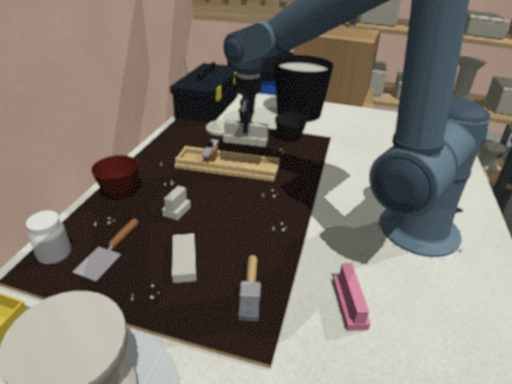

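The wrist view shows the bar at (250,200) held rib up over the channel. The brown stop face is at (253,42), 35 mm beyond the bar's end, and the bar is about 1.5 mm off the centre line. The side view agrees. Next I lower it.

```bash
python3 -m jog '[{"delta_pos":[0,0.17,2],"dr":[0,0,0.006]},{"delta_pos":[0,0.17,4.5],"dr":[0,0,0.006]},{"delta_pos":[0,0.17,6.5],"dr":[0,0,0.006]},{"delta_pos":[0,0.17,7.6],"dr":[0,0,0.006]},{"delta_pos":[0,0.17,8.1],"dr":[0,0,0.006]},{"delta_pos":[0,0.17,8.1],"dr":[0,0,0.006]},{"delta_pos":[0,0.17,8.1],"dr":[0,0,0.006]}]'; python3 -c "
from h import *
togo([.5263,-.1368,.0542],3.96)"; python3 -m jog '[{"delta_pos":[0,0,0.1],"dr":[0,0,0]},{"delta_pos":[0,0,0.2],"dr":[0,0,0]},{"delta_pos":[0,0,0.3],"dr":[0,0,0]},{"delta_pos":[0,0,0.3],"dr":[0,0,0]},{"delta_pos":[0,0,0.3],"dr":[0,0,0]}]'
```

```text
time: 5.95
ee_pos: [0.5282, -0.1375, 0.0618]
tool_rot: [[0.998, 0.067, 0.002], [0.067, -0.998, -0.001], [0.002, 0.001, -1.0]]
wrist_force: [-0.9, -0.3, -1.2]
gripper_width: 0.0233
dpos cm [-0.18 -0.08  0.76] dr [ 0.001 -0.002 -0.002]
time: 6.45
ee_pos: [0.5274, -0.1372, 0.0578]
tool_rot: [[0.998, 0.067, -0.0], [0.067, -0.998, -0.0], [-0.0, 0.0, -1.0]]
wrist_force: [-0.4, 0.0, -2.5]
gripper_width: 0.0231
```

```bash
python3 -m jog '[{"delta_pos":[0,0,0.1],"dr":[0,0,0]},{"delta_pos":[0,0,0.2],"dr":[0,0,0]},{"delta_pos":[0,0,0.25],"dr":[0,0,0]},{"delta_pos":[0,0,0.25],"dr":[0,0,0]},{"delta_pos":[0,0,0.25],"dr":[0,0,0]}]'; python3 -m jog '[{"delta_pos":[0,0,0.05],"dr":[0,0,0]},{"delta_pos":[0,0,0.1],"dr":[0,0,0]},{"delta_pos":[0,0,0.1],"dr":[0,0,0]},{"delta_pos":[0,0,0.1],"dr":[0,0,0]}]'
```

```text
time: 6.95
ee_pos: [0.5274, -0.1372, 0.0552]
tool_rot: [[0.998, 0.067, -0.0], [0.067, -0.998, -0.0], [-0.0, -0.0, -1.0]]
wrist_force: [0.9, -0.1, -3.0]
gripper_width: 0.0232
time: 7.35
ee_pos: [0.5274, -0.1372, 0.0543]
tool_rot: [[0.998, 0.067, 0.0], [0.067, -0.998, -0.0], [0.0, 0.0, -1.0]]
wrist_force: [-0.2, 0.0, -3.0]
gripper_width: 0.0229
```

```bash
python3 -m jog '[{"delta_pos":[0,0,0.04],"dr":[0,0,0]},{"delta_pos":[0,0,0.08],"dr":[0,0,0]},{"delta_pos":[0,0,0.08],"dr":[0,0,0]},{"delta_pos":[0,0,0.08],"dr":[0,0,0]}]'
```

```text
time: 7.75
ee_pos: [0.5274, -0.1372, 0.0542]
tool_rot: [[0.998, 0.067, -0.001], [0.067, -0.998, 0.0], [-0.0, -0.0, -1.0]]
wrist_force: [-2.9, 1.3, 5.2]
gripper_width: 0.0229
```

```bash
python3 -m jog '[{"delta_pos":[0,0,-0.04],"dr":[0,0,0]},{"delta_pos":[0,0,-0.04],"dr":[0,0,0]}]'; python3 -m jog '[{"delta_pos":[0.5,0,0],"dr":[0,0,0]},{"delta_pos":[1.2,0,0],"dr":[0,0,0]},{"delta_pos":[2,0,0],"dr":[0,0,0]},{"delta_pos":[2.6,0,0],"dr":[0,0,0]},{"delta_pos":[2.9,0,0],"dr":[0,0,0]},{"delta_pos":[2.9,0,0],"dr":[0,0,0]},{"delta_pos":[2.9,0,0],"dr":[0,0,0]}]'
```

```text
time: 7.95
ee_pos: [0.5274, -0.1373, 0.0542]
tool_rot: [[0.998, 0.067, -0.0], [0.067, -0.998, -0.0], [-0.0, 0.0, -1.0]]
wrist_force: [-2.8, 0.8, 4.4]
gripper_width: 0.023
time: 8.65
ee_pos: [0.5572, -0.1356, 0.0542]
tool_rot: [[0.998, 0.067, 0.002], [0.067, -0.998, -0.001], [0.002, 0.001, -1.0]]
wrist_force: [-0.2, -1.5, 3.3]
gripper_width: 0.0231
```

```bash
python3 -m jog '[{"delta_pos":[0.06,0,0],"dr":[0,0,0]},{"delta_pos":[0.12,0,0],"dr":[0,0,0]},{"delta_pos":[0.18,0,0],"dr":[0,0,0]},{"delta_pos":[0.2,0,0],"dr":[0,0,0]},{"delta_pos":[0.2,0,0],"dr":[0,0,0]}]'; python3 -c "
from h import *
im=snap('wrist','w3'); W=cloud(im); P=W.reshape(-1,3); P=P[np.isfinite(P[:,0])]
a=np.radians(3.96); ax=np.array([np.cos(a),np.sin(a)]); pe=np.array([-ax[1],ax[0]]); c0=np.array([.5902,-.1329])
x=(P[:,:2]-c0)@ax; y=(P[:,:2]-c0)@pe; z=P[:,2]
m=(z>.076)&(z<.092)&(abs(y)<.016)&(x>-.1)&(x<.039); print('rib x max',np.percentile(x[m],[98,100]),np.median(y[m]),np.median(z[m]))
f=(z>.03)&(z<.062)&(abs(y)<.025)&(x>.038)&(x<.08); print(f.sum(),np.median(x[f]) if f.any() else '')
"
```

```text
time: 9.15
ee_pos: [0.5577, -0.1354, 0.0542]
tool_rot: [[0.998, 0.067, -0.002], [0.067, -0.998, -0.0], [-0.002, 0.0, -1.0]]
wrist_force: [-6.0, -0.3, 8.4]
gripper_width: 0.0231
rib x max [0.03578292 0.03687549] -0.00031575662512363427 0.08430184936834212
0
```

```bash
python3 -m jog '[{"delta_pos":[0,0,-0.04],"dr":[0,0,0]},{"delta_pos":[0,0,-0.08],"dr":[0,0,0]},{"delta_pos":[0,0,-0.08],"dr":[0,0,0]}]'; python3 -m jog '[{"delta_pos":[0.03,0,0],"dr":[0,0,0]},{"delta_pos":[0.06,0,0],"dr":[0,0,0]},{"delta_pos":[0.09,0,0],"dr":[0,0,0]},{"delta_pos":[0.1,0,0],"dr":[0,0,0]},{"delta_pos":[0.1,0,0],"dr":[0,0,0]}]'
```

```text
time: 9.5
ee_pos: [0.5581, -0.1351, 0.0542]
tool_rot: [[0.998, 0.067, -0.0], [0.067, -0.998, 0.0], [-0.0, -0.0, -1.0]]
wrist_force: [-2.1, -1.2, 0.1]
gripper_width: 0.023
time: 10.0
ee_pos: [0.5592, -0.1348, 0.0543]
tool_rot: [[0.998, 0.067, -0.0], [0.067, -0.998, 0.0], [-0.0, -0.001, -1.0]]
wrist_force: [-0.2, -0.5, -2.0]
gripper_width: 0.0234
```

```bash
python3 -m jog '[{"delta_pos":[0.03,0,0],"dr":[0,0,0]},{"delta_pos":[0.06,0,0],"dr":[0,0,0]},{"delta_pos":[0.09,0,0],"dr":[0,0,0]},{"delta_pos":[0.12,0,0],"dr":[0,0,0]},{"delta_pos":[0.15,0,0],"dr":[0,0,0]},{"delta_pos":[0.15,0,0],"dr":[0,0,0]}]'
```

```text
time: 10.6
ee_pos: [0.5609, -0.135, 0.0546]
tool_rot: [[0.998, 0.067, 0.0], [0.067, -0.998, 0.0], [0.0, -0.0, -1.0]]
wrist_force: [-0.2, -0.5, -2.3]
gripper_width: 0.0231
```

```bash
python3 -m jog '[{"delta_pos":[0.03,0,0],"dr":[0,0,0]},{"delta_pos":[0.06,0,0],"dr":[0,0,0]},{"delta_pos":[0.06,0,0],"dr":[0,0,0]}]'
```

```text
time: 10.9
ee_pos: [0.5615, -0.1349, 0.0547]
tool_rot: [[0.998, 0.067, 0.0], [0.067, -0.998, -0.0], [0.0, 0.0, -1.0]]
wrist_force: [0.6, 0.3, -1.5]
gripper_width: 0.0232
```

```bash
python3 -m jog '[{"delta_pos":[0.03,0,0],"dr":[0,0,0]},{"delta_pos":[0.06,0,0],"dr":[0,0,0]},{"delta_pos":[0.06,0,0],"dr":[0,0,0]}]'
```

```text
time: 11.2
ee_pos: [0.5619, -0.1349, 0.0546]
tool_rot: [[0.998, 0.067, -0.0], [0.067, -0.998, -0.0], [-0.0, -0.0, -1.0]]
wrist_force: [-0.2, -0.8, -2.2]
gripper_width: 0.0232
```

```bash
python3 -m jog '[{"delta_pos":[0.03,0,0],"dr":[0,0,0]},{"delta_pos":[0.06,0,0],"dr":[0,0,0]},{"delta_pos":[0.06,0,0],"dr":[0,0,0]}]'
```

```text
time: 11.5
ee_pos: [0.562, -0.1349, 0.0545]
tool_rot: [[0.998, 0.067, -0.002], [0.067, -0.998, 0.0], [-0.002, -0.0, -1.0]]
wrist_force: [-5.0, -0.5, 0.4]
gripper_width: 0.0228
```

```bash
python3 -m jog '[{"delta_pos":[0.02,0,0],"dr":[0,0,0]},{"delta_pos":[0.02,0,0],"dr":[0,0,0]}]'; python3 -c "
from h import *
snap('wrist','w4')"
```

```text
time: 11.7
ee_pos: [0.5619, -0.1349, 0.0545]
tool_rot: [[0.998, 0.067, -0.002], [0.067, -0.998, 0.0], [-0.002, -0.0, -1.0]]
wrist_force: [-5.7, -1.0, 0.1]
gripper_width: 0.0232
```

View pics/w4.png

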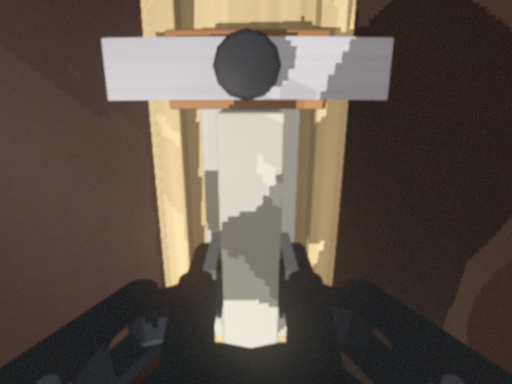

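The wrist view shows the bar's end at (250,110) meeting the brown stop face at (248,104), centred in the channel. The force has built to about 5.7 N with the arm no longer advancing. Next I release and back off upwards.

```bash
python3 -m jog '[{"delta_pos":[0,0,0.02],"dr":[0,0,0]},{"delta_pos":[0,0,0.02],"dr":[0,0,0]},{"delta_pos":[0,0,0.02],"dr":[0,0,0]},{"delta_pos":[0,0,0.02],"dr":[0,0,0]},{"delta_pos":[0,0,0.02],"dr":[0,0,0]},{"delta_pos":[0,0,0.02],"dr":[0,0,0]},{"delta_pos":[0,0,0.02],"dr":[0,0,0]},{"delta_pos":[0,0,0.02],"dr":[0,0,0]}]' 1 && python3 -m jog '[{"delta_pos":[0,0,-1],"dr":[0,0,0]},{"delta_pos":[0,0,-3],"dr":[0,0,0]},{"delta_pos":[0,0,-6],"dr":[0,0,0]},{"delta_pos":[0,0,-10],"dr":[0,0,0]},{"delta_pos":[-2,0,-13],"dr":[0,0,0]},{"delta_pos":[-4,0,-15],"dr":[0,0,0]},{"delta_pos":[-4,0,-15],"dr":[0,0,0]},{"delta_pos":[-4,0,-15],"dr":[0,0,0]}]'
python3 - <<'E'
from h import *
im=snap('wrist','w5'); W=cloud(im); P=W.reshape(-1,3); P=P[np.isfinite(P[:,0])]
a=np.radians(3.96); ax=np.array([np.cos(a),np.sin(a)]); pe=np.array([-ax[1],ax[0]]); c0=np.array([.5902,-.1329])
x=(P[:,:2]-c0)@ax; y=(P[:,:2]-c0)@pe; z=P[:,2]
m=(z>.078)&(z<.092)&(abs(y)<.03)&(x>-.12)&(x<.0395); print('rib',cv2.minAreaRect(np.c_[x,y][m].astype(np.float32)*1000),np.percentile(x[m],[.2,99.8]).round(4),np.median(z[m]))
t=(z>.06)&(z<.08)&(x>.03)&(x<.09)&(abs(y)<.045); print('bar x',np.percentile(x[t],[1,50,99]).round(4))
g=(z>.042)&(z<.05)&(abs(y)<.026)&(x>-.12)&(x<.06); print('foot',np.percentile(x[g],[1,99]).round(4),np.percentile(y[g],[1,99]).round(4),np.median(z[g]))
print(manip.sense()['time'])
E
```

```text
time: 12.55
ee_pos: [0.5628, -0.1348, 0.0544]
tool_rot: [[0.998, 0.067, 0.0], [0.067, -0.998, -0.0], [0.0, 0.0, -1.0]]
wrist_force: [0.3, -0.7, -0.8]
gripper_width: 0.0854
time: 13.35
ee_pos: [0.5231, -0.1376, 0.205]
tool_rot: [[0.998, 0.066, 0.001], [0.066, -0.998, -0.001], [0.001, 0.001, -1.0]]
wrist_force: [-0.0, 0.3, -0.4]
gripper_width: 0.0858
rib ((-24.756610870361328, -0.3495454788208008), (24.083070755004883, 128.501708984375), 89.97945404052734) [-0.0888  0.0394] 0.08429448397266015
bar x [0.0409 0.0542 0.0705]
foot [-0.0865  0.0412] [-0.023   0.0224] 0.046298535906785065
13.4
```

View pics/w5.png

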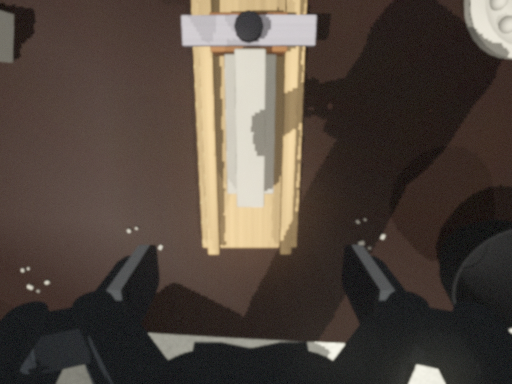

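The wrist view shows the bar at (250,125), lying flat and centred, with its end against the stop at (250,48). I'm handing in.

```bash
python3 -c "
from station import manip
print(manip.close_job())"
```

```text
the job is handed in; nothing more can be done
None
```

The long stepped moulding is in the cradle channel, rib up, with its end against the length stop. I handed the job in at about 13.4 s, and no verdict was reported.

**What I did:** I gripped the moulding across the rib and lowered it into the channel until it touched the floor. I then slid it about 35 mm in small steps until the arm stopped advancing. The wrist force along the channel built to about 5.7 N, below the 14 N at which the stop slips. Then I opened the gripper and lifted clear.

**Last checks, from the wrist camera after release:**

| Check | Measured |
|---|---|
| Moulding end along the channel | 41 mm past the channel middle (from the rear end plus 130 mm length) |
| Stop face, measured before contact | 40.7 mm past the channel middle, so they agree within about 1 mm |
| Offset from the nominal centre line | about 0.3 mm |
| Angle to the channel | about 0° |
| Height of rib top | 84.3 mm, which matches the moulding lying flat on the floor |

**What went less cleanly:**
- **Early force reading:** about 6 N appeared roughly 4 mm before the stop. It was friction from pressing down too hard, and it went away once I eased the arm up.
- **Stop position:** I did not re-measure the stop's face after contact, since the moulding covers it from that view. The stop's steel bar reads about the same as before, though 2 to 3 mm of camera noise would hide a small shift.

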